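# Roll the rolling pin onto the slab's line

### The arm

A 6-joint arm with a two-finger parallel gripper is mounted at the origin on the work surface. World frame = base frame: x ahead of the robot, y to its left, z up, the work surface at z = 0. Lengths are in m, angles in rad, forces in N, time in s.
With the tool pointing down it reaches from about 0.225 to 0.875 m from the base axis. Payload 3.4 kg.
Tool frame: the origin (TCP) lies between the finger pads; the fingertips stand 17 mm ahead of it and the grasp point (between the pads) lies 2 mm behind it; y points along the fingers, z is the direction in which the jaws open and shut, and the axes are right-handed (so a half turn about y gives the same grasp; the last joint's range is limited). The gripper opens to 85 mm and grips with 20 to 120 N. Pads are 22 mm wide; open, the fingers measure 114 mm over their backs; the gripper's body (76 mm by 85 mm) begins 54 mm behind the grasp point. The pads swing forward as they close: fully open they stand 13 mm farther back than shut.
Start: joints at [-1.323, 0.276, 1.505, -0, 1.361, -0.121], TCP at [0.207, -0.536, 0.248] pointing down, gripper open.
Joint ranges: [-2.89, 2.89], [-0.75, 2.08], [0.22, 2.7], [-1.18, 4.32], [0.11, 2.71], [-2.7, 2.7]. Speed limits (rad/s): [2.57, 2.57, 3.14, 3.14, 3.14, 3.14].

### API

Orientations are given as a unit quaternion [w, x, y, z].
In Python, from rig import manip, get_image, camera_model, sign_off, spot_in, silhouettes, spot_point gives the robot as it stands.
- The arm moves only by the tool jog_arm, never from a script. Its argument "targets" is a list of rows, each a list of 3 entries, a list of its own where there are three numbers: the finger opening in m, from 0 to 0.0854, then the shift along the world's x, y, z in m, then the turn about the world's z in rad. In form: [[claw, [x, y, z], spin], ...]. A call has 1 to 10 rows; each row shifts and turns the commanded pose from where the row before left it; what a row does not reach is not made up. A row lasts 1/8 s, in which the tool goes at most 62.5 mm and 10.7 degrees, less where a joint would pass 70% of its speed; a pose out of reach is approached as far as the arm can. A call with a gripper value outside its range is refused whole. The fingers move at their own pace and stop on an object; "force" is the grip in N (left out, the last holds). Time passes only in rows, so rows that do not move let the fingers close. It gives the time, the measured TCP pose, the force and the opening at its end, in the units of the state.
- manip.get_state(): the state, without advancing time (a new reading comes with each control period).
- get_image(name): name is "side" or "top"; returns (picture, depth): 420x560x3 uint8, red, green, blue; 420x560 float32, m along the optical axis (not along the pixel's ray), 0 where there is no reading.
- camera_model(name): a dict with "mtx" (3x3 intrinsics, pixels), "distortion" ([k1, k2, p1, p2, k3] as OpenCV has them; the pictures are not rectified), "world_from_camera" (4x4, takes a point from camera to world coordinates). Camera axes: x right, y up, looking along -z (the intrinsics and any distortion apply to the point x, -y, -z); pixel columns grow to the right and rows downward; lengths in m; the calibration is good to about 2 mm. A picture is of the moment at which its call begins. camera_model takes no time and is no camera call.
- sign_off(): hands the job in, once; it reports no verdict.
Trained networks look in the newest picture that a camera, given by its name, has taken for a name from the list of things; names that differ only in an ending like _2 or _b are one class to them, and where a whole thing is asked for, a point or a joint stands for the part that bears it (a point fixed in the world has none). Each returns a list of dicts, best first, with "score" (0 to 1); they miss things now and then, are a little off and sometimes report something else, mostly with a low value. They report only what shows in the picture. A call takes as long as a camera call.
- spot_in(name, camera): "position" ([column, row] in pixels, amid what is visible of it).
- silhouettes(name, camera): "mask" (420x560 bool, what is visible of it) and "position" ([column, row] in pixels, amid what is visible of it).
- spot_point(name, camera): "position" ([column, row] in pixels: a listed point, or the origin of a listed thing).
The state is a dict: "clock": time; "qpos": joint angles; "qd": joint speeds; "effort": joint torques, N m; "position": TCP position; "ee_rot": TCP orientation; "contact_force": force on the tool from outside, world axes, zero at the start; "moment": the same for the moment, N m; "width": finger opening in m.
Only numpy, scipy, OpenCV 4.12 (cv2) and the standard library are available. Lean on these libraries where they do the work, as an engineer would, in place of code of your own. Each camera call takes 0.05 s, during which the arm holds its last target.

### The job

Get the pastry slab ready: with a fingertip, push the top of the rolling pin sideways so that it rolls (not slides) over the marble until it rests centred on the dark line across the slab, lying along the line. Touch only the upper half of the pin: do not push it low at its side, reach down around it, pinch or lift it. Leave it lying still, and leave the pastry cutter, the jar and the pepper mill where they stand.

Things in the scene. Friction and masses are not known exactly. Their poses are not given: they have to be found in the camera images.
- slab: Fixed white marble pastry slab on the counter, 280 (its x) by 460 (its y) mm, 20 mm thick; origin at the centre of its underside, on the counter (the top is 20 mm above). The marked line is a flush dark steel strip, 12 mm wide, that crosses the whole slab along its x axis at y = 0.
- line_mid (a point): Middle of the marked line, on the slab's top face; its x axis runs along the line.
- rolling_pin: Plain straight wooden rolling pin without handles, diameter 42 mm, length 220 mm, about 200 g, lying on the slab roughly parallel to the line and 80 to 125 mm to one side of it (either side). Origin at the centre of the cylinder, 21 mm above the slab's top; its x axis is the cylinder's axis, its y and z turn as it rolls. On the level slab it stays where it is stopped. A fingertip resting on its top without slipping travels twice as far as the pin does.
- cutter: Bystander: steel ring pastry cutter, outer diameter 60 mm, 20 mm high, standing on the slab on the other side of the line from the pin, 80 to 125 mm from the line. Origin at the centre of its underside.
- jar: Bystander: closed glass jar, diameter 60 mm, 85 mm high, upright on the counter beyond the slab's far edge. Origin at the centre of its underside.
- pepper_mill: Bystander: dark wooden pepper mill, diameter 54 mm at the foot, 118 mm high, upright on the counter beyond the slab's far edge. Origin at the centre of its underside.

How it is judged:
By the outcome, as a careful person would: the job done as asked, in the order asked, and still so for the second after the job is handed in, with the robot touching nothing.
It also fails if it takes over 58 s, if anything falls off the work surface, if the arm or the gripper's body presses on something with over 40 N, if the wrist force passes 120 N, or if a joint passes its speed limit or range.

## Working session

There is one attempt and no reset: what is moved stays moved. The work goes in short steps, Python scripts to look and compute and a tool call to move; the robot and the scene stay as the last step left them, time stands still between calls to the robot, and variables do not carry over. Pictures are saved under pics/ and viewed, and the job is handed in when it is done.

Besides the shell and the picture viewer there is one more tool, called after "Emit:" as name([rows], argument=value, ...), one row to a line, values as JSON. jog_arm: Moves the arm, as the interface text tells. Its arguments: {"type":"object","properties":{"targets":{"type":"array","items":{"type":"array"}},"force":{"type":"number"}},"required":["targets"]}

```bash
ls; mkdir -p pics
python3 - <<'E'
from rig import *
import cv2,numpy as np
print(manip.get_state())
for n in("side","top"):
    p,d=get_image(n); cv2.imwrite(f"pics/{n}0.png",p[:,:,::-1]); print(n,camera_model(n))
    for t in("rolling_pin","cutter","slab"):
        print(t,[(r['position'],r['score']) for r in spot_in(t,n)][:3])
    print([(r['position'],r['score']) for r in spot_point("line_mid",n)][:3])
E
```

```text
pics
{'clock': 0.0, 'qpos': array([-1.32298436e+00,  2.76578683e-01,  1.50615350e+00, -1.14735989e-06,
        1.36065512e+00, -1.20992025e-01]), 'qd': array([ 9.61512062e-05, -5.47433299e-04,  9.71791160e-04,  4.79648014e-04,
        7.33987942e-04, -3.60965496e-04]), 'effort': array([ 3.92644142e-04, -4.16775441e+01, -2.45806861e+01, -3.31304191e-04,
        1.08830718e-02, -5.76579467e-06]), 'position': array([ 0.20716435, -0.53585442,  0.24744085]), 'ee_rot': array([ 0.12961361, -0.12969481,  0.69575145, -0.69448505]), 'contact_force': array([-0.62528726,  0.45097331,  0.16286294]), 'moment': array([ 0.02600745, -0.00380367, -0.03544246]), 'width': 0.08546242956586601}
side {'mtx': array([[387.30987162,   0.        , 277.78985351],
       [  0.        , 387.30987162, 209.36690381],
       [  0.        ,   0.        ,   1.        ]]), 'distortion': array([0.01712816, 0.        , 0.        , 0.        , 0.        ]), 'world_from_camera': array([[ 0.76048622,  0.4444607 , -0.47340827,  0.32163557],
       [-0.64917597,  0.53745776, -0.53824689, -0.32055738],
       [ 0.01520736,  0.71665462,  0.69726243,  0.52498477],
       [ 0.        ,  0.        ,  0.        ,  1.        ]])}
rolling_pin [([217.0, 251.0], 0.89)]
cutter [([335.5, 327.2], 0.65)]
slab [([288.4, 322.2], 0.97)]
[([273.1, 295.6], 0.69)]
top {'mtx': array([[384.77634904,   0.        , 279.70862527],
       [  0.        , 384.77634904, 210.42284549],
       [  0.        ,   0.        ,   1.        ]]), 'distortion': array([-0.05805203,  0.        ,  0.        ,  0.        ,  0.        ]), 'world_from_camera': array([[ 0.00160111,  0.99027506, -0.13911412,  0.56193487],
       [-0.99940408, -0.00321219, -0.03436819,  0.04852515],
       [-0.03448082,  0.13908624,  0.98967979,  0.74990727],
       [ 0.        ,  0.        ,  0.        ,  1.        ]])}
rolling_pin [([296.6, 288.9], 0.8)]
cutter [([427.7, 271.1], 0.73)]
slab []
[([354.6, 277.7], 0.8)]
```

View pics/side0.png

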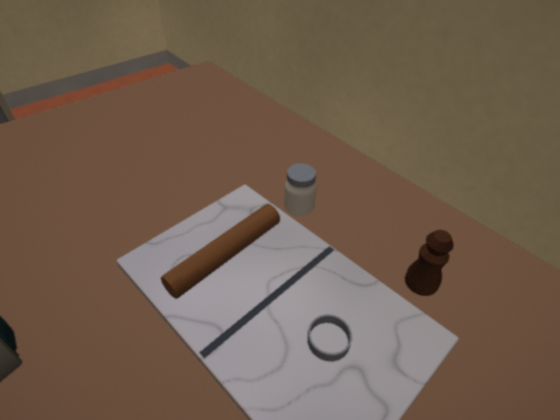

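View pics/top0.png

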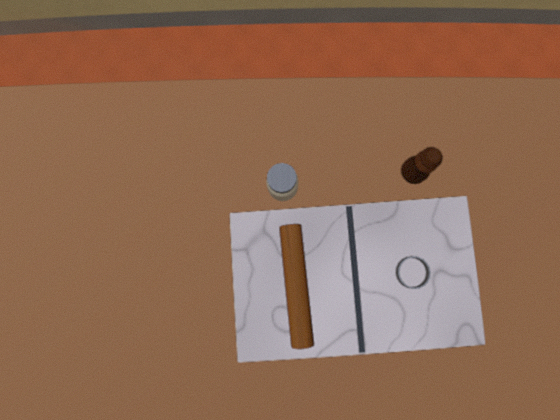

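```bash
cat > h.py <<'E'
from rig import *
import cv2,numpy as np
from scipy.optimize import least_squares
def rays(n,px):
    c=camera_model(n); u=cv2.undistortPoints(np.asarray(px,float).reshape(-1,1,2),c['mtx'],c['distortion'])[:,0]
    d=np.c_[u[:,0],-u[:,1],-np.ones(len(u))]; T=c['world_from_camera']
    return T[:3,3],d@T[:3,:3].T
def plane(n,px,z):
    o,d=rays(n,px); return o+d*((z-o[2])/d[:,2])[:,None]
def pts(n,mask,depth):
    r,c=np.nonzero(mask&(depth>0)); o,d=rays(n,np.c_[c,r]); return o+d*depth[r,c][:,None]
def line(n,p,slabxy=None):
    g=p.max(2); m=(g<75).astype(np.uint8)
    k,lab,st,ce=cv2.connectedComponentsWithStats(m)
    return m,lab,st,ce
def pinfit(P):
    # cylinder, horizontal axis at z free; params: y at x0, slope, z
    x0=np.median(P[:,0])
    def f(q):
        a=q[1]; dist=((P[:,1]-q[0])-np.tan(a)*(P[:,0]-x0))*np.cos(a)
        return np.hypot(dist,P[:,2]-q[2])-0.021
    s=least_squares(f,[np.median(P[:,1]),0,0.041],loss='soft_l1',f_scale=0.002)
    return x0,s.x,np.sqrt(np.mean(s.fun**2))
def pin(n,save=None):
    p,d=get_image(n)
    if save: cv2.imwrite(save,p[:,:,::-1])
    r=silhouettes("rolling_pin",n)
    if not r: print("none");return p,d
    m=r[0]['mask']; m=cv2.erode(m.astype(np.uint8),np.ones((3,3)))>0
    P=pts(n,m,d); P=P[(P[:,2]>0.035)&(P[:,2]<0.075)]
    x0,q,e=pinfit(P); a=q[1]
    t=(P[:,0]-x0)*np.cos(a)+(P[:,1]-q[0])*np.sin(a)
    lo,hi=np.percentile(t,[.3,99.7]); mid=(lo+hi)/2
    print(n,r[0]['score'],"pin c",np.round([x0+mid*np.cos(a),q[0]+mid*np.sin(a),q[2]],4),"yaw deg",round(np.degrees(a),2),"len",round(hi-lo,4),"rms",round(e,4),len(P))
    return p,d
E
python3 - <<'E'
from h import *
for n in("side","top"):
    p,d=pin(n)
    g=p.max(2)
    k,lab,st,ce=cv2.connectedComponentsWithStats((g<85).astype(np.uint8))
    for i in range(1,k):
        if st[i,4]<150: continue
        r,c=np.nonzero(lab==i); W=plane(n,np.c_[c,r],0.02)
        D=pts(n,lab==i,d)
        mu=W.mean(0);w,v=np.linalg.eigh(np.cov((W-mu)[:,:2].T)); ax=v[:,1]*np.sign(v[0,1]); t=(W-mu)[:,:2]@ax
        print(i,st[i],"mid",(mu[:2]+ax*(t.min()+t.max())/2).round(4),"yaw",np.degrees(np.arctan2(ax[1],ax[0])).round(2),"len",(t.max()-t.min()).round(4),"depthz",np.median(D[:,2]).round(4), "w",(np.sqrt(w[0]*12)).round(4))
    for t in("cutter","jar","pepper_mill"):
        r=silhouettes(t,n)
        if r: print(t,r[0]['score'],np.median(pts(n,r[0]['mask'],d),0).round(3), pts(n,r[0]['mask'],d).max(0).round(3))
    print(plane(n,[spot_point("line_mid",n)[0]['position']],.02))
E
```

```text
side 0.86 pin c [0.5248 0.0419 0.0401] yaw deg 5.81 len 0.2158 rms 0.0018 3106
1 [   0   51  189   73 2296] mid [0.6057 0.7997] yaw 0.63 len 0.5127 depthz -0.6936 w 0.1092
7 [287 175  29  13 185] mid [0.7508 0.0984] yaw -43.12 len 0.0576 depthz 0.0767 w 0.0294
10 [ 161  213  119   85 1521] mid [0.538 0.044] yaw 4.06 len 0.2377 depthz 0.0487 w 0.027
11 [ 404  230   50   66 2002] mid [ 0.7834 -0.1837] yaw 16.67 len 0.1581 depthz 0.0609 w 0.0461
12 [ 200  247  133  111 1023] mid [ 0.5388 -0.0692] yaw 3.95 len 0.2701 depthz 0.02 w 0.0099
19 [  0 315  23  68 938] mid [0.213  0.1051] yaw 80.51 len 0.1053 depthz 0.1332 w 0.0209
21 [310 316  40  24 263] mid [ 0.5719 -0.1584] yaw -56.72 len 0.0554 depthz 0.0314 w 0.0235
24 [308 338  41  23 238] mid [ 0.5332 -0.1849] yaw -55.3 len 0.0559 depthz 0.0314 w 0.019
cutter 0.89 [ 0.55  -0.172  0.034] [ 0.577 -0.144  0.042]
jar 0.69 [0.702 0.053 0.058] [0.801 0.174 0.086]
pepper_mill 0.73 [ 0.733 -0.199  0.063] [ 0.875 -0.141  0.118]
[[ 0.53599238 -0.06723352  0.02      ]]
top 0.71 pin c [0.5259 0.0438 0.0397] yaw deg 5.91 len 0.215 rms 0.001 2530
1 [  72    8  488   21 5572] mid [1.0778 0.0044] yaw 89.92 len 1.0485 depthz -0.6974 w 0.031
24 [401 147  41  37 965] mid [ 0.7536 -0.2019] yaw -52.75 len 0.0897 depthz 0.0758 w 0.0442
27 [347 207  18 145 670] mid [ 0.5376 -0.067 ] yaw 4.01 len 0.2673 depthz 0.0192 w 0.0086
29 [300 230  14 116 198] mid [0.5209 0.0244] yaw 5.67 len 0.2129 depthz 0.0502 w 0.0034
cutter 0.82 [ 0.544 -0.191  0.036] [ 0.572 -0.141  0.042]
jar 0.78 [0.708 0.068 0.083] [0.766 0.102 0.088]
pepper_mill 0.64 [ 0.738 -0.18   0.075] [ 0.789 -0.164  0.118]
[[ 0.53363566 -0.06792423  0.02      ]]
```

Run:
```python
from h import *
from scipy.spatial.transform import Rotation as R
s=manip.get_state();q=s['ee_rot'];M=R.from_quat([*q[1:],q[0]]).as_matrix();print(M.round(3)); print(s['clock'],s['position'],np.degrees(np.arctan2(M[1,2],M[0,2])),np.degrees(np.arctan2(M[1,0],M[0,0])))
```

```text
[[-0.933  0.     0.361]
 [-0.361 -0.    -0.933]
 [ 0.    -1.     0.   ]]
1.1 [ 0.2073054  -0.53634866  0.2483199 ] -68.86466347696147 -158.8646635207137
```

Emit:
jog_arm([
  [0,[0.016,0.03,0],0.065],
  [0,[0.016,0.03,0],0.065],
  [0,[0.016,0.03,0],0.065],
  [0,[0.016,0.03,0],0.065],
  [0,[0.016,0.03,0],0.065],
  [0,[0.016,0.03,0],0.065],
  [0,[0.016,0.03,0],0.065],
  [0,[0.016,0.03,0],0.065],
  [0,[0.016,0.03,0],0.065],
  [0,[0.016,0.03,0],0.065],
], force=30)

```text
clock: 2.35
position: [0.3677, -0.2354, 0.2485]
ee_rot: [-0.346, 0.345, -0.617, 0.617]
contact_force: [0.6, -0.6, 0.1]
width: 0.0001
```

Emit:
jog_arm([
  [0,[0.016,0.03,0],0.065],
  [0,[0.016,0.03,0],0.065],
  [0,[0.016,0.03,0],0.065],
  [0,[0.016,0.03,0],0.065],
  [0,[0.016,0.03,0],0.065],
  [0,[0.016,0.03,0],0.065],
  [0,[0.016,0.03,-0.02],0.065],
  [0,[0.016,0.03,-0.03],0.065],
  [0,[0.016,0.03,-0.03],0.065],
  [0,[0.013,0.018,-0.03],0.065],
])

```text
clock: 3.6
position: [0.525, 0.053, 0.1376]
ee_rot: [0.525, -0.524, 0.474, -0.474]
contact_force: [0.4, -0.7, 0.8]
width: 0.0003
```

Emit:
jog_arm([
  [0,[0,0,-0.03],0],
  [0,[0,0,0],0],
  [0,[0,0,0],0],
])

```text
clock: 3.98
position: [0.525, 0.0514, 0.1093]
ee_rot: [0.524, -0.523, 0.475, -0.475]
contact_force: [-0.0, 0.2, -0.0]
width: -0.0001
```

Run:
```python
from h import *
from scipy.spatial.transform import Rotation as R
s=manip.get_state();q=s['ee_rot'];M=R.from_quat([*q[1:],q[0]]).as_matrix(); print(s['clock'],s['position'],np.degrees(np.arctan2(M[1,2],M[0,2])),s['width'],s['contact_force'])
pin("side","pics/s1.png")
```

```text
3.975 [0.52498294 0.0514453  0.10930265] 5.598657765552183 -6.31751670337199e-05 [-0.02734994  0.15805854 -0.03766436]
side 0.92 pin c [0.5244 0.0418 0.0401] yaw deg 5.78 len 0.2149 rms 0.0018 3065
```

View pics/s1.png

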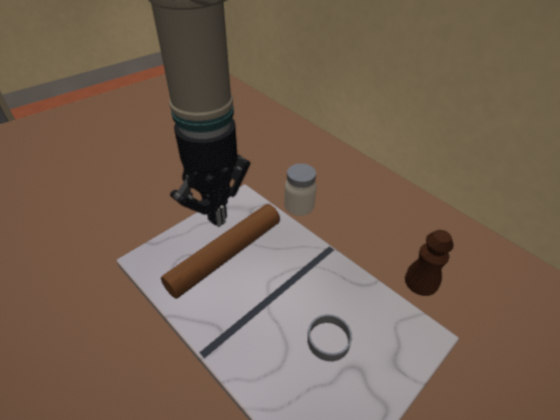

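Emit:
jog_arm([
  [0,[0,-0.002,-0.015],0],
  [0,[0,0,-0.009],0],
  [0,[0,0,-0.003],0],
  [0,[0,0,0],0],
])

```text
clock: 4.58
position: [0.5241, 0.0496, 0.0809]
ee_rot: [-0.524, 0.524, -0.475, 0.475]
contact_force: [-0.7, 0.7, -0.3]
width: 0.0
```

Emit:
jog_arm([
  [0,[0,0,-0.002],0],
  [0,[0,0,0],0],
])

```text
clock: 4.82
position: [0.5243, 0.0497, 0.0793]
ee_rot: [0.524, -0.524, 0.475, -0.475]
contact_force: [-0.3, -0.2, -0.4]
width: -0.0
```

Emit:
jog_arm([
  [0,[0,0,-0.001],0],
  [0,[0,0,0],0],
])

```text
clock: 5.08
position: [0.5245, 0.0497, 0.0789]
ee_rot: [0.524, -0.524, 0.475, -0.475]
contact_force: [-1.3, -0.5, 4.0]
width: -0.0001
```

Emit:
jog_arm([
  [0,[0.0002,-0.002,0],0],
  [0,[0.0004,-0.004,0],0],
  [0,[0.0005,-0.005,0],0],
  [0,[0.0005,-0.005,0],0],
  [0,[0.0005,-0.005,0],0],
  [0,[0.0004,-0.004,0],0],
  [0,[0.0002,-0.002,0],0],
  [0,[0,0,0],0],
])

```text
clock: 6.08
position: [0.5273, 0.0223, 0.0789]
ee_rot: [0.524, -0.524, 0.475, -0.475]
contact_force: [-0.8, 0.3, 5.6]
width: 0.0002
```

Run:
```python
from h import *
s=manip.get_state(); print(s['clock'],s['position'],s['contact_force'])
pin("side","pics/s2.png"); pin("top","pics/t2.png")
```

```text
6.075 [0.52729286 0.0222559  0.07893515] [-0.75696172  0.29136263  5.56550904]
side 0.61 pin c [0.5253 0.028  0.0401] yaw deg 5.76 len 0.2142 rms 0.0018 2925
top 0.76 pin c [0.6074 0.0384 0.0397] yaw deg 6.14 len 0.0531 rms 0.001 525
```

View pics/s2.png

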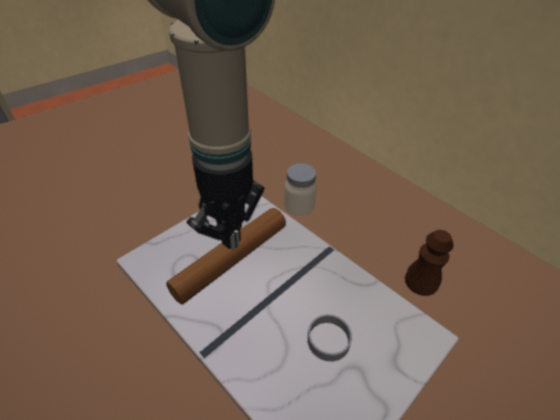

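Emit:
jog_arm([
  [0,[0,0,0.008],0],
  [0,[0.02,0.006,0.002],0],
  [0,[0.03,0.01,0],0],
  [0,[0.018,0.005,0],0],
  [0,[0,0,-0.006],0],
  [0,[0,0,-0.003],0],
  [0,[0,0,0],0],
])

```text
clock: 7.15
position: [0.5937, 0.0434, 0.0791]
ee_rot: [-0.523, 0.524, -0.475, 0.475]
contact_force: [-1.2, -1.2, 0.2]
width: 0.0
```

Emit:
jog_arm([
  [0,[0,0,-0.001],0],
  [0,[0,0,-0.001],0],
  [0,[0,0,0],0],
])

```text
clock: 7.52
position: [0.5939, 0.0434, 0.0787]
ee_rot: [-0.524, 0.524, -0.475, 0.475]
contact_force: [-3.6, -0.8, 10.0]
width: 0.0002
```

Emit:
jog_arm([
  [0,[0,0,-0.0005],0],
  [0,[0.0002,-0.003,0],-0.005],
  [0,[0.0004,-0.005,0],-0.008],
  [0,[0.0005,-0.006,0],-0.008],
  [0,[0.0005,-0.006,0],-0.008],
  [0,[0.0004,-0.006,0],-0.006],
  [0,[0.0002,-0.004,0],-0.005],
  [0,[0,-0.002,0],0],
  [0,[0,0,0],0],
])

```text
clock: 8.65
position: [0.5972, 0.011, 0.0788]
ee_rot: [0.514, -0.514, 0.485, -0.486]
contact_force: [-2.4, -0.5, 11.1]
width: -0.0004
```

Run:
```python
from h import *
s=manip.get_state(); print(s['clock'],s['position'],s['contact_force'])
pin("side","pics/s3.png");
```

```text
8.65 [0.59722109 0.01099478 0.07879289] [-2.3805702  -0.51842892 11.12949844]
side 0.67 pin c [0.527  0.0119 0.0401] yaw deg 5.74 len 0.2143 rms 0.0019 2876
```

Emit:
jog_arm([
  [0,[0,0,0.008],0],
  [0,[0.015,0.01,0.002],0.03],
  [0,[0.012,0.01,0],0.04],
  [0,[0,0,-0.006],0],
  [0,[0,0,-0.003],0],
  [0,[0,0,-0.0015],0],
  [0,[0,0,-0.001],0],
  [0,[0,0,0],0],
])

```text
clock: 9.75
position: [0.6243, 0.0316, 0.0783]
ee_rot: [0.531, -0.53, 0.467, -0.468]
contact_force: [-3.4, 1.3, 18.1]
width: -0.0005
```

Emit:
jog_arm([
  [0,[0,0,-0.001],0],
  [0,[0,0,0],0],
])

```text
clock: 10.0
position: [0.6244, 0.0316, 0.0782]
ee_rot: [0.532, -0.53, 0.466, -0.468]
contact_force: [-5.0, 1.1, 21.6]
width: -0.0
```

Emit:
jog_arm([
  [0,[0.0002,-0.003,0],-0.015],
  [0,[0.0004,-0.005,0],-0.02],
  [0,[0.0005,-0.006,0],-0.02],
  [0,[0.0005,-0.006,0],-0.02],
  [0,[0.0004,-0.006,0],-0.02],
  [0,[0.0002,-0.004,0],-0.015],
  [0,[0,-0.002,0],-0.01],
  [0,[0,0,0],0],
])

```text
clock: 11.0
position: [0.628, -0.0014, 0.0786]
ee_rot: [0.503, -0.501, 0.496, -0.5]
contact_force: [-2.6, -1.2, 21.1]
width: 0.0003
```

Run:
```python
from h import *
s=manip.get_state(); print(s['clock'],s['position'],s['contact_force'],s['moment'])
pin("side","pics/s4.png");
```

```text
11.0 [ 0.62801199 -0.0013925   0.07859819] [-2.62778371 -1.21838925 21.12875966] [-0.06957625  0.4443415   0.0921875 ]
side 0.94 pin c [ 0.5282 -0.0049  0.0403] yaw deg 5.79 len 0.2131 rms 0.0019 3190
```

View pics/s4.png

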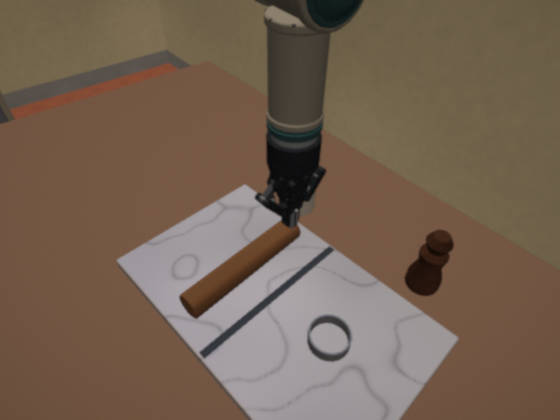

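Emit:
jog_arm([
  [0,[0,0,0.008],0],
  [0,[-0.03,0.002,0.002],0.05],
  [0,[-0.04,0.002,0],0.05],
  [0,[-0.029,0.002,0],0],
  [0,[0,0,-0.006],0],
  [0,[0,0,-0.003],0],
  [0,[0,0,0],0],
])

```text
clock: 11.98
position: [0.5236, 0.0062, 0.0777]
ee_rot: [-0.525, 0.528, -0.475, 0.47]
contact_force: [-14.3, 3.2, 31.2]
width: -0.0
```

Emit:
jog_arm([
  [0,[0,0,-0.001],0],
  [0,[0,0,0],0],
])

```text
clock: 12.22
position: [0.5236, 0.0062, 0.0776]
ee_rot: [-0.525, 0.528, -0.475, 0.47]
contact_force: [-14.9, 2.7, 37.5]
width: -0.0005
```

Emit:
jog_arm([
  [0,[0,0,0.003],0],
  [0,[0,0,0.0015],0],
  [0,[0,0,0],0],
])

```text
clock: 12.6
position: [0.5286, 0.0054, 0.0786]
ee_rot: [0.526, -0.526, 0.472, -0.473]
contact_force: [0.3, 0.0, 2.9]
width: 0.0001
```

Run:
```python
from h import *
s=manip.get_state(); print(s['clock'],s['position'],s['contact_force'],s['moment'])
pin("side","pics/s5.png");
```

```text
12.6 [0.52856544 0.00539398 0.07858062] [0.29672835 0.00601311 2.8815024 ] [ 0.05009592 -0.02558468 -0.00513525]
side 0.95 pin c [ 0.5297 -0.0055  0.0401] yaw deg 5.72 len 0.2134 rms 0.0019 3071
```

Emit:
jog_arm([
  [0,[0,-0.001,-0.0004],0],
  [0,[0.0003,-0.003,0],0],
  [0,[0.0005,-0.005,0],0],
  [0,[0.0006,-0.006,0],0],
  [0,[0.0006,-0.006,0],0],
  [0,[0.0006,-0.006,0],0],
  [0,[0.0005,-0.005,0],0],
  [0,[0.0003,-0.003,0],0],
  [0,[0,-0.001,0],0],
  [0,[0,0,0],0],
])

```text
clock: 13.95
position: [0.5321, -0.0309, 0.0789]
ee_rot: [0.527, -0.526, 0.472, -0.473]
contact_force: [2.2, 0.1, 3.9]
width: -0.0002
```

Run:
```python
from h import *
s=manip.get_state(); print(s['clock'],s['position'],s['contact_force'])
pin("side","pics/s6.png");
```

```text
13.95 [ 0.5321264  -0.03093375  0.07894992] [2.24629765 0.0595192  3.91563349]
side 0.69 pin c [ 0.5321 -0.0237  0.0402] yaw deg 5.72 len 0.2147 rms 0.0019 3111
```

Emit:
jog_arm([
  [0,[0,0,0.006],0],
  [0,[-0.001,0.016,0],0],
  [0,[0,0,-0.004],0],
  [0,[0,0,-0.002],0],
  [0,[0,0,0],0],
])

```text
clock: 14.68
position: [0.5289, -0.0142, 0.0786]
ee_rot: [-0.526, 0.527, -0.473, 0.472]
contact_force: [-2.3, 0.6, 6.7]
width: 0.0002
```

Emit:
jog_arm([
  [0,[0.0003,-0.003,0],0],
  [0,[0.0005,-0.005,0],0],
  [0,[0.0006,-0.006,0],0],
  [0,[0.0006,-0.006,0],0],
  [0,[0.0006,-0.006,0],0],
  [0,[0.0005,-0.005,0],0],
  [0,[0.0003,-0.003,0],0],
  [0,[0,-0.001,0],0],
  [0,[0,0,0],0],
])

```text
clock: 15.8
position: [0.5325, -0.0497, 0.0789]
ee_rot: [-0.526, 0.527, -0.472, 0.472]
contact_force: [-2.5, -0.5, 6.7]
width: -0.0002
```

Run:
```python
from h import *
s=manip.get_state(); print(s['clock'],s['position'],s['contact_force'])
pin("side","pics/s7.png");
```

```text
15.8 [ 0.53252837 -0.04971851  0.07890309] [-2.48810337 -0.54813095  6.70418785]
side 0.57 pin c [ 0.534  -0.0418  0.0402] yaw deg 5.77 len 0.215 rms 0.002 3016
```

Emit:
jog_arm([
  [0,[0,0,0.006],0],
  [0,[0.001,0.0165,0],0],
  [0,[0,0,-0.004],0],
  [0,[0,0,-0.002],0],
  [0,[0,0,0],0],
])

```text
clock: 16.52
position: [0.534, -0.0327, 0.0787]
ee_rot: [-0.526, 0.527, -0.472, 0.472]
contact_force: [-2.1, 0.0, 5.6]
width: -0.0002
```

Emit:
jog_arm([
  [0,[0.0003,-0.003,0],0],
  [0,[0.0005,-0.005,0],0],
  [0,[0.0006,-0.006,0],0],
  [0,[0.0006,-0.006,0],0],
  [0,[0.0006,-0.006,0],0],
  [0,[0.0004,-0.004,0],0],
  [0,[0.0002,-0.002,0],0],
  [0,[0,-0.001,0],0],
  [0,[0,0,0],0],
])

```text
clock: 17.65
position: [0.5374, -0.0663, 0.0789]
ee_rot: [-0.526, 0.526, -0.472, 0.472]
contact_force: [-2.2, -0.9, 6.8]
width: 0.0001
```

Emit:
jog_arm([
  [0,[0,0,0.006],0],
  [0,[0,0.06,0.06],0],
  [0,[0,0.06,0.05],0],
  [0,[-0.04,0.06,0.03],0],
  [0,[0,0,0],0],
])

```text
clock: 18.27
position: [0.5042, 0.0772, 0.1946]
ee_rot: [0.528, -0.526, 0.471, -0.472]
contact_force: [0.4, -1.2, 0.1]
width: 0.0
```

```bash
cat > l.py <<'E'
from h import *
def look(tag):
    s=manip.get_state(); print(s['clock'],s['position'],s['contact_force'])
    out={}
    for n in("side","top"):
        p,d=pin(n,f"pics/{n}{tag}.png")
        g=p.max(2); rr,cc=np.nonzero(g<70); W=plane(n,np.c_[cc,rr],0.02)
        nn=np.array([-np.sin(np.radians(4)),np.cos(np.radians(4))]); m=np.array([.538,-.068])
        a=(W[:,:2]-m)@[nn[1],-nn[0]]; b=(W[:,:2]-m)@nn
        k=(abs(a)<.14)&(abs(b)<.012)
        print(n,"visible line pts",k.sum(), "a range",np.round([a[k].min(),a[k].max()],3) if k.any() else 0)
E
python3 -c "
from l import *
look('8')"
```

```text
18.275 [0.50416548 0.0771873  0.19462419] [ 0.38747606 -1.17458862  0.14368941]
side 0.73 pin c [ 0.5362 -0.0588  0.0402] yaw deg 5.72 len 0.2158 rms 0.0019 3680
side visible line pts 943 a range [-0.133  0.134]
top 0.73 pin c [ 0.5408 -0.0568  0.0396] yaw deg 5.86 len 0.2071 rms 0.001 1928
top visible line pts 338 a range [-0.14   0.133]
```

```bash
ls pics
```

```text
s1.png
s2.png
s3.png
s4.png
s5.png
s6.png
s7.png
side0.png
side8.png
t2.png
top0.png
top8.png
```

View pics/top8.png

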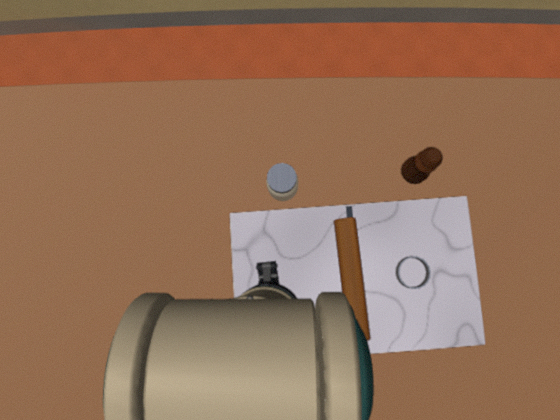

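View pics/side8.png

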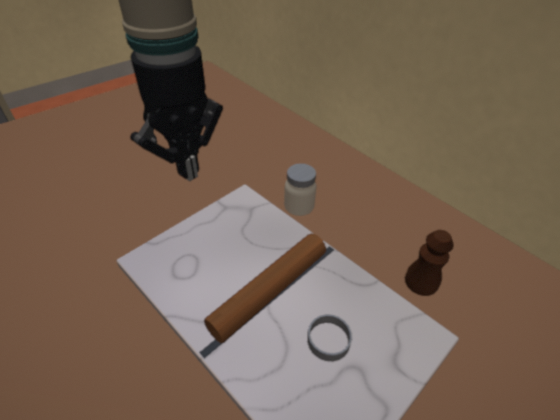

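Emit:
jog_arm([
  [0,[0.013,-0.05,-0.02],0],
  [0,[0.01,-0.05,-0.04],0],
  [0,[0.01,-0.029,-0.03],0],
  [0,[0,0,-0.016],0],
  [0,[0,0,0],0],
  [0,[0,0,-0.006],0],
  [0,[0,0,-0.003],0],
  [0,[0,0,0],0],
])

```text
clock: 19.48
position: [0.5382, -0.0526, 0.0794]
ee_rot: [0.527, -0.526, 0.472, -0.472]
contact_force: [-0.6, -0.2, -0.2]
width: -0.0001
```

Emit:
jog_arm([
  [0,[0,0,-0.001],0],
  [0,[0,0,-0.0004],0],
  [0,[0,0,0],0],
])

```text
clock: 19.85
position: [0.5384, -0.0529, 0.0789]
ee_rot: [0.527, -0.526, 0.472, -0.473]
contact_force: [-0.8, -0.3, 7.2]
width: -0.0002
```

Emit:
jog_arm([
  [0,[0.0003,-0.003,0],0],
  [0,[0.0004,-0.004,0],0],
  [0,[0.0005,-0.005,0],0],
  [0,[0.0004,-0.004,0],0],
  [0,[0.0003,-0.003,0],0],
  [0,[0.0001,-0.0015,0],0],
  [0,[0,0,0],0],
  [0,[0,0,0],0],
])

```text
clock: 20.85
position: [0.5405, -0.0735, 0.079]
ee_rot: [0.527, -0.526, 0.472, -0.473]
contact_force: [-2.2, -0.3, 5.6]
width: 0.0001
```

Emit:
jog_arm([
  [0,[0,0,0.003],0],
  [0,[0,0,0.02],0],
  [0,[0,0.06,0.04],0],
  [0,[0,0.06,0.04],0],
  [0,[-0.05,0.04,0.04],0],
  [0,[-0.05,0.04,0.02],0],
  [0,[-0.05,0.04,0.02],0],
  [0,[-0.05,0.04,0],0],
  [0,[-0.05,0.04,0],0],
  [0,[0,0,0],0],
])

```text
clock: 22.1
position: [0.3039, 0.2182, 0.2406]
ee_rot: [0.528, -0.528, 0.471, -0.47]
contact_force: [0.3, 0.6, 0.1]
width: 0.0
```

```bash
python3 -c "
from l import *
look('9')"
```

```text
22.1 [0.3038619  0.21820834 0.24058963] [0.33877452 0.55408188 0.13348972]
side 0.71 pin c [ 0.5368 -0.0692  0.0402] yaw deg 5.73 len 0.2149 rms 0.0019 3610
side visible line pts 881 a range [-0.134  0.135]
top 0.94 pin c [ 0.5376 -0.0678  0.0395] yaw deg 6.01 len 0.2131 rms 0.001 2481
top visible line pts 65 a range [-0.132  0.133]
```

View pics/top9.png

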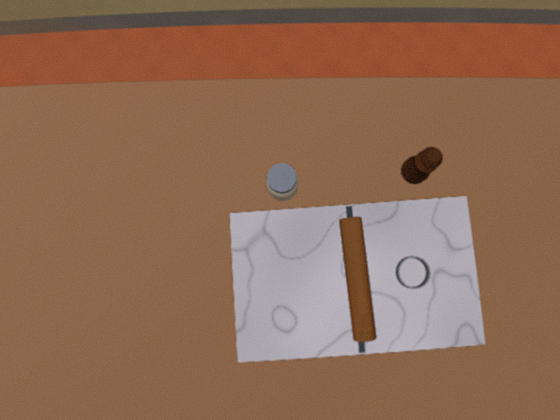

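View pics/side9.png

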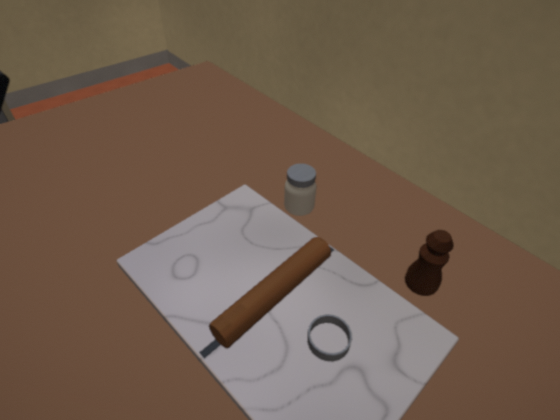

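```bash
python3 -c "
from rig import *
print(sign_off())"
```

```text
the job is handed in; nothing more can be done
None
```

The rolling pin is resting centred on the dark line, but it lies about 1.8° off the line's direction. I rolled it there with the closed fingertips on its top, in seven short strokes, and handed the job in at about 22 s.

- **Rolling:** over the first stroke the pin moved 13.8 mm for 27.4 mm of finger travel. Later strokes kept that half ratio, so it rolled rather than slid.
- **Centring:** the pin's centre is within 1 mm of the line. The side camera shows 0 mm and the top camera about 0.8 mm past it. Along the line it is within about 2 mm of the middle.
- **Angle, not corrected:** the pin started about 1.8° out and rolling kept that angle, so its ends sit about 3.5 mm to either side of the line, still over the 12 mm strip. I tried twice to turn it by twisting the fingertips while pressing near its far end, and the angle did not change.
- **One hard press:** one touch-down near the middle reached about 37 N on the wrist. I eased it off straight away, and the pin did not move by more than about 1–1.5 mm.
- **Bystanders:** the cutter, jar and pepper mill look unmoved in both final pictures. The arm was retracted and touching nothing.

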